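Lay the rinsed pipette jar down to drain

ROBOT

A 6-joint arm with a two-finger parallel gripper is mounted at the origin on the work surface. World frame = base frame: x ahead of the robot, y to its left, z up, the work surface at z = 0. Lengths are in m, angles in rad, forces in N, time in s.
With the tool pointing down it reaches from about 0.35 to 0.975 m from the base axis. Payload 4.9 kg.
Tool frame: the origin (TCP) lies on the centre line of the jaws, within the pads' length; the fingertips stand manip.tips_ahead ahead of it and the grasp point (between the pads) lies 3 mm ahead of it (manip.tips_ahead is the distance from the TCP to the fingertips, in m); z points along the fingers, y is the direction in which the jaws open and shut (so a half turn about z gives the same grasp; the last joint's range is limited). The gripper opens to 85 mm and grips with 20 to 120 N. Pads are 22 mm wide; open, the fingers measure 114 mm over their backs; the gripper's body (76 mm by 85 mm) begins 54 mm behind the grasp point. The pads swing forward as they close: fully open they stand 13 mm farther back than shut.
Start: joints at [-1.231, 0.053, 1.613, -0, 1.476, -0.119], TCP at [0.277, -0.56, 0.253] pointing down, gripper open.
Joint ranges: [-3.01, 3.01], [-1.01, 2.22], [0.06, 2.58], [-1.02, 4.17], [0.09, 2.62], [-3.14, 3.14]. Speed limits (rad/s): [2.57, 2.57, 3.14, 3.14, 3.14, 3.14].

INTERFACE

Orientations are given as a unit quaternion [x, y, z, w].
In Python, from station import manip, eyes, job, recognise, landmark_of gives the robot as it stands.
- The arm moves only by the tool jog_arm, never from a script. Its argument "plan" is a list of rows, each a list of 3 entries, a list of its own where there are three numbers: the shift along the tool's x, y, z in m, then the turn, a rotation vector about the tool's x, y, z in rad, then the closure, from 0 (fully open) to 1 (shut). In form: [[[x, y, z], [wx, wy, wz], claw], ...]. A call has 1 to 10 rows; each row is the pose to reach, as a shift and turn from the pose commanded when the call began, along the tool's axes at that moment; what a row does not reach only later rows make up. A row lasts 1/8 s, in which the tool goes at most 62.5 mm and 10.7 degrees, less where a joint would pass 70% of its speed; a pose out of reach is approached as far as the arm can. A call with a gripper value outside its range is refused whole. The fingers move at their own pace and stop on an object; "force" is the grip in N (left out, the last holds). Time passes only in rows, so rows that repeat a pose let the fingers close. It gives the time, the measured TCP pose, the force and the opening at its end, in the units of the state.
- manip.get_state(): the state, without advancing time (a new reading comes with each control period).
- eyes.get_image(name): name is "side" or "top" or "wrist"; returns (picture, depth): 400x640x3 uint8, red, green, blue; 400x640 float32, m along the optical axis (not along the pixel's ray), 0 where there is no reading.
- eyes.get_calibration(name): a dict with "fov_y" (degrees; the focal length in pixels is half the picture's height over the tangent of half this angle, whatever the lens; pixels are square), "cx", "cy" (the principal point, pixels), "extrinsics" (4x4, takes a point from camera to world coordinates). Camera axes: x right, y down, z forward; pixel columns grow to the right and rows downward; lengths in m; the calibration is good to about 2 mm. A picture is of the moment at which its call begins: read the wrist's pose just before it. get_calibration takes no time and is no camera call; for the wrist camera it gives the pose at the moment of the call.
- job.hand_in(): hands the job in, once; it reports no verdict.
Trained networks look in the newest picture that a camera, given by its name, has taken for a name from the list of things; names that differ only in an ending like _2 or _b are one class to them, and where a whole thing is asked for, a point or a joint stands for the part that bears it (a point fixed in the world has none). Each returns a list of dicts, best first, with "conf" (0 to 1); they miss things now and then, are a little off and sometimes report something else, mostly with a low value. They report only what shows in the picture. A call takes as long as a camera call.
- recognise(camera, name): "centre" ([x, y, z] in m, in world coordinates, good to about 4 mm: the middle of the surface that is visible of it).
- landmark_of(camera, name): "centre" ([x, y, z] in m, in world coordinates, good to about 4 mm: a listed point, or the origin of a listed thing).
The state is a dict: "clock": time; "qpos": joint angles; "dq": joint speeds; "tau": joint torques, N m; "ee_pos": TCP position; "tcp_rot": TCP orientation; "force": force on the tool from outside, world axes, zero at the start; "ft_torque": the same for the moment, N m; "opening": finger opening in m.
Only numpy, scipy, OpenCV 4.12 (cv2) and the standard library are available. Lean on these libraries where they do the work, as an engineer would, in place of code of your own. Each camera call takes 0.05 s, during which the arm holds its last target. There are 200 camera calls.

TASK

Tip the tall, open-topped square jar over onto its side on the rubber draining board, away from the steel stop bar, holding it back all the way so that it comes down gently and never falls. Push it so that it ends lying with its foot flush against the stop bar and its mouth pointing straight away from the bar, and move clear. Only push and tip the jar, never pick it up, and leave everything else standing where it is.

Things in the scene. Friction and masses are not known exactly. Their poses are not given: they have to be found in the camera images.
- jar: tall square white plastic jar, open on top: 90 x 90 mm outside, 150 mm tall, walls and floor 5 mm, 0.2 to 0.4 kg. Starts upright on the board, 3 to 27 mm from the stop, turned up to 0.12 rad to it. Origin: centre of its foot; z up its axis to the mouth; x points away from the stop while it stands, so tipping it away from the stop turns it about its bottom edge at x = +45 mm
- jar_mouth (a point): centre of the jar's open mouth (80 x 80 mm inside), in the plane of its rim, 150 mm from the foot along the jar's z; same axes as the jar. Pushed here, the jar tips rather than slides (friction about 1); its centre of mass is some 67 mm above the foot, so beyond about 0.59 rad of lean it falls on unless held back
- stop_face (a point): middle of the stop bar's face, at the board's top. x level, away from the stop along the board; y along the face; z up. Fixed steel bar: 150 mm along y, 32 mm high, 12 mm thick. Board: fixed black rubber slab, top 8 mm above the bench, 275 mm along x from the face, 150 mm to either side; small things stand on it about 120 mm either side of the middle, the jar lies in the middle
- dropper_a: small amber dropper bottle with black bulb, 32 mm diameter, 82 mm tall, standing on the board's left half (its +y half); origin at the centre of its underside. Leave alone
- dropper_b: a second, identical amber dropper bottle, standing on the board's right (-y) half, near the end away from the stop; origin at the centre of its underside. Leave alone
- timer: white bench timer, 26 x 60 x 55 mm tall, standing on the board's right (-y) half, nearer the stop; origin at the centre of its underside. Leave alone
- tube_rack: white rack full of blue-capped sample tubes, 90 x 160 mm, 96 mm tall, on the bench right of the board; origin at the centre of its underside. Leave alone
- tip_box: clear plastic box, 85 x 120 x 60 mm tall, on the bench right of the board; origin at the centre of its underside. Leave alone
- strip_tube: white round lidded tub, 42 mm diameter, 120 mm tall, on the bench left of the board; origin at the centre of its underside. Leave alone
- beaker: open glass beaker, 70 mm diameter, 90 mm tall, on the bench left of the board; origin at the centre of its underside. Leave alone

How it is judged:
By the outcome, as a careful person would: the job done as asked, in the order asked, and still so for the second after the job is handed in, with the robot touching nothing.
It also fails if it takes over 72 s, if anything falls off the work surface, if the arm or the gripper's body presses on something with over 40 N, if the wrist force passes 120 N, or if a joint passes its speed limit or range.

## Working session

There is one attempt and no reset: what is moved stays moved. The work goes in short steps, Python scripts to look and compute and a tool call to move; the robot and the scene stay as the last step left them, time stands still between calls to the robot, and variables do not carry over. Pictures are saved under pics/ and viewed, about 8 in all and at most 12, crops included, and the job is handed in when it is done.

Besides the shell and the picture viewer there is one more tool, called after "Call:" by a JSON object that holds its "fn" and its "kwargs", one argument or row to a line. jog_arm: Moves the arm, as the interface text tells. Its arguments: {"type":"object","properties":{"plan":{"type":"array","items":{"type":"array"}},"force":{"type":"number"}},"required":["plan"]}

```bash
mkdir -p pics; ls
python3 - <<'E'
from station import manip, eyes, recognise, landmark_of
import cv2,numpy as np
print(manip.tips_ahead, manip.get_state())
for c in("top","side"):
    p,d=eyes.get_image(c); cv2.imwrite(f"pics/{c}0.png",p[:,:,::-1]); k=eyes.get_calibration(c); print(c,k)
    np.savez(f"{c}0.npz",p=p,d=d,E=k["extrinsics"],f=200/np.tan(np.radians(k["fov_y"])/2),c=[k["cx"],k["cy"]])
    for n in("jar","jar_mouth","stop_face","dropper_a","timer","tube_rack","tip_box","strip_tube","beaker"):
        print(c,n,[(np.round(r["centre"],3).tolist(),round(r["conf"],2)) for r in landmark_of(c,n)[:3]])
E
```

```text
pics
0.022 {'clock': 0.0, 'qpos': array([-1.23101681e+00,  5.33190244e-02,  1.61428843e+00, -4.03183707e-06,
        1.47600849e+00, -1.19015187e-01]), 'dq': array([-0.00122794,  0.00029707,  0.00082095,  0.00098037,  0.00085227,
        0.00024916]), 'tau': array([-6.62295806e-04, -3.93677294e+01, -3.70177567e+01, -1.57282907e-04,
        7.17664356e-03,  7.53008749e-06]), 'ee_pos': array([ 0.27658907, -0.55982188,  0.25208976]), 'tcp_rot': array([ 9.73803067e-01,  2.27390774e-01, -1.13435097e-04, -1.00526441e-03]), 'force': array([0.38759404, 1.08958968, 0.30223353]), 'ft_torque': array([ 0.07564436, -0.0070449 , -0.02221283]), 'opening': 0.08572805715227699}
top {'fov_y': 51.500122683743186, 'cx': 321.78685000467823, 'cy': 195.54232178504412, 'extrinsics': array([[ 0.00800046, -0.99380177,  0.11087849,  0.38089294],
       [-0.99984163, -0.00618737,  0.01668654, -0.04683469],
       [-0.01589707, -0.11099443, -0.99369388,  1.23541171],
       [ 0.        ,  0.        ,  0.        ,  1.        ]])}
top jar [([0.474, -0.155, 0.007], 0.6)]
top jar_mouth [([0.476, -0.154, 0.161], 0.93
[... 624 characters left out ...]
 0.58259455, -0.78647511,  0.98708976],
       [-0.02378133, -0.80627544, -0.59106207,  0.88341027],
       [ 0.        ,  0.        ,  0.        ,  1.        ]])}
side jar [([0.475, -0.153, 0.012], 0.95)]
side jar_mouth [([0.476, -0.151, 0.157], 0.93), ([0.593, -0.508, -0.0], 0.68)]
side stop_face [([0.434, -0.195, 0.011], 0.94)]
side dropper_a [([0.684, -0.156, 0.01], 0.54), ([0.447, -0.032, 0.01], 0.48)]
side timer [([0.55, -0.263, 0.007], 0.58), ([0.593, -0.505, -0.0], 0.27)]
side tube_rack [([0.596, -0.507, 0.001], 0.7)]
side tip_box [([0.36, -0.509, 0.004], 0.79), ([0.552, -0.26, 0.006], 0.57)]
side strip_tube [([0.435, 0.401, 0.001], 0.92)]
side beaker [([0.646, 0.375, -0.003], 0.97)]
```

View pics/top0.png

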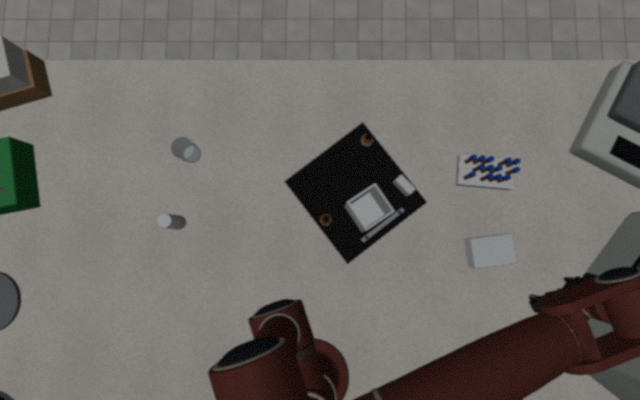

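```bash
cat > h.py <<'E'
import numpy as np,cv2
def cloud(z):
    d=z["d"];v,u=np.mgrid[0:400,0:640];f=z["f"];c=z["c"]
    P=np.stack([(u-c[0])/f*d,(v-c[1])/f*d,d],-1)@z["E"][:3,:3].T+z["E"][:3,3]
    P[d==0]=np.nan
    return P
E
python3 - <<'E'
from h import *
for c in("top","side"):
    P=cloud(np.load(c+"0.npz")); Q=P.reshape(-1,3)
    near=np.hypot(Q[:,0]-.475,Q[:,1]+.154)<.09
    rim=Q[near&(abs(Q[:,2]-.158)<.006)][:,:2].astype(np.float32); print(c,"rim",len(rim),cv2.minAreaRect(rim))
    nb=np.hypot(Q[:,0]-.437,Q[:,1]+.198)<.1
    bar=Q[nb&(abs(Q[:,2]-.040)<.005)&~near][:,:2].astype(np.float32)
    print("bar",len(bar),cv2.minAreaRect(bar))
    # board outline
    b=Q[(abs(Q[:,2]-.008)<.0035)&(np.hypot(Q[:,0]-.55,Q[:,1]+.1)<.35)][:,:2].astype(np.float32); print("board",len(b),cv2.minAreaRect(b))
E
```

```text
top rim 265 ((0.4740823209285736, -0.154608353972435), (0.08945878595113754, 0.09031800180673599), 34.0651741027832)
bar 30 ((0.4294666051864624, -0.2043747901916504), (0.010428112000226974, 0.14818516373634338), 41.65615463256836)
board 7430 ((0.553668737411499, -0.1016894280910492), (0.679955244064331, 0.6826685667037964), 68.67298889160156)
side rim 180 ((0.47700750827789307, -0.15220768749713898), (0.09284503012895584, 0.09693800657987595), 31.404632568359375)
bar 0 ((0.0, 0.0), (0.0, 0.0), 0.0)
board 3480 ((0.5470368266105652, -0.11868935823440552), (0.6474513411521912, 0.6612913012504578), 67.4515151977539)
```

The board is a black diamond with corners near (362,123), (426,202), (348,262) and (285,182). The jar's mouth is at about (370,208), and the bar runs from (362,240) to (404,210). Next I need exact yaws for the bar/board and the jar.

Run:
```python
from h import *
R0=None
for c in("top","side"):
    z=np.load(c+"0.npz");P=cloud(z);g=cv2.cvtColor(z["p"],cv2.COLOR_RGB2GRAY)
    m=(g<45)&(abs(P[...,2]-.008)<.012)&(np.hypot(P[...,0]-.55,P[...,1]+.11)<.25)
    n,l,s,_=cv2.connectedComponentsWithStats(m.astype(np.uint8));k=1+s[1:,4].argmax()
    v,u=np.nonzero(l==k);f=z["f"];E=z["E"]
    r=np.stack([(u-z["c"][0])/f,(v-z["c"][1])/f,np.ones(len(u))],-1)@E[:3,:3].T
    b=E[:3,3]+r*((.008-E[2,3])/r[:,2])[:,None]
    rc=cv2.minAreaRect(b[:,:2].astype(np.float32));print(c,"board",rc,cv2.boxPoints(rc).round(3).tolist())
    Q=P.reshape(-1,3);nb=np.hypot(Q[:,0]-.437,Q[:,1]+.198)<.1
    bar=Q[nb&(Q[:,2]>.025)&(Q[:,2]<.05)]
    a=np.radians(38);X=np.array([np.cos(a),np.sin(a)]);Y=np.array([-X[1],X[0]])
    d=(bar[:,:2]-[.437,-.198]);bx=d@X;by=d@Y;s_=(bx<.003);print(len(bar),s_.sum())
    if s_.sum()>9:print("bar",cv2.minAreaRect(bar[s_][:,:2].astype(np.float32)))
```

```text
top board ((0.5309220552444458, -0.1243346631526947), (0.302988737821579, 0.29270488023757935), 37.89118576049805) [[0.32100000977516174, -0.10199999809265137], [0.5009999871253967, -0.3330000042915344], [0.7400000095367432, -0.1469999998807907], [0.5609999895095825, 0.08399999886751175]]
287 228
bar ((0.4321638345718384, -0.20117351412773132), (0.012269946746528149, 0.1494118571281433), 37.86348342895508)Traceback (most recent call last):
  File "<stdin>", line 6, in <module>
ValueError: attempt to get argmax of an empty sequence
```

Call:
{"fn": "jog_arm", "kwargs": {
  "plan": [
    [[0,0,-0.05],[0,0,0],0],
    [[0,0,-0.1],[0,0,0],0],
    [[0,0,-0.1],[0.15,0,0],0],
    [[0,0,-0.1],[0.3,0,0],0]
  ]
}}

```text
clock: 1.5
ee_pos: [0.2768, -0.5606, 0.3558]
tcp_rot: [0.963, 0.225, -0.034, -0.146]
force: [-0.1, -0.7, -0.9]
opening: 0.0854
```

```bash
python3 -c "
from station import manip;s=manip.get_state()
print(s['qpos'].round(4),s['ee_pos'].round(4),s['tcp_rot'].round(4),s['clock'])"
```

```text
[-1.2179  0.1948  1.3088 -0.034   1.9367 -0.1131] [ 0.2768 -0.5606  0.3558] [ 0.9629  0.2247 -0.0343 -0.1457] 1.5
```

```bash
cat >> h.py <<'E'
from scipy.spatial.transform import Rotation as Ro
def RM(q,s4=1):
    return Ro.from_euler('ZYZYZ',[q[0],q[1]+q[2],s4*q[3],q[4],q[5]+np.pi/2])
yawJ=np.radians(34.06); yawS=np.radians(37.87)
def tool(yaw,tau,sgn):   # tool z down at tau=0, tilted so that it points back to the stop at tau=pi/2; tool y = sgn*jar x
    X=np.array([np.cos(yaw),np.sin(yaw),0]);Z=np.array([0,0,1.])
    z=-Z*np.cos(tau)-X*np.sin(tau); y=sgn*(X*np.cos(tau)-Z*np.sin(tau)); return Ro.from_matrix(np.stack([np.cross(y,z),y,z],1))
E
python3 - <<'E'
from h import *
q=[-1.2179,0.1948,1.3088,-.034,1.9367,-.1131]
for s in(1,-1): print(s,RM(q,s).as_quat().round(4))
for sg in(1,-1):
  for tau in(0,.4,.8,1.1,1.3,1.5):
    for j1,th in((-.4,1.9),(-.1,2.1),(-.1,2.4)):
      A=(Ro.from_euler('ZY',[j1,th]).inv()*tool(yawJ,tau,sg)).as_euler('ZYZ'); print(sg,tau,j1,th,np.round([A[0],A[1],(A[2]-np.pi/2+np.pi)%(2*np.pi)-np.pi],2))
E
```

```text
Traceback (most recent call last):
  File "h.py", line 9, in RM
    return Ro.from_euler('ZYZYZ',[q[0],q[1]+q[2],s4*q[3],q[4],q[5]+np.pi/2])
           ~~~~~~~~~~~~~^^^^^^^^^^^^^^^^^^^^^^^^^^^^^^^^^^^^^^^^^^^^^^^^^^^^
  File "scipy/spatial/transform/_rotation.pyx", line 1413, in scipy.spatial.transform._rotation.Rotation.from_euler
ValueError: Expected axis specification to be a non-empty string of upto 3 characters, got ZYZYZ
```

```bash
sed -i "s/return Ro.from_euler('ZYZYZ',.*/return Ro.from_euler('ZY',[q[0],q[1]+q[2]])*Ro.from_euler('ZYZ',[s4*q[3],q[4],q[5]+np.pi\/2])/" h.py
python3 - <<'E'
from h import *
q=[-1.2179,0.1948,1.3088,-.034,1.9367,-.1131]
for s in(1,-1): print(s,RM(q,s).as_quat().round(4))
for sg in(1,-1):
  for tau in(0,.4,.8,1.1,1.3,1.5):
    for j1,th in((-.4,1.9),(-.1,2.1),(-.1,2.4)):
      A=(Ro.from_euler('ZY',[j1,th]).inv()*tool(yawJ,tau,sg)).as_euler('ZYZ'); print(sg,tau,j1,th,np.round([A[0],A[1],(A[2]-np.pi/2+np.pi)%(2*np.pi)-np.pi],2))
E
```

```text
1 [ 0.9629  0.2247 -0.0343 -0.1457]
-1 [ 0.9612  0.2318 -0.0013 -0.1497]
1 0 -0.4 1.9 [-0.    1.24 -0.99]
1 0 -0.1 2.1 [-0.    1.04 -0.69]
1 0 -0.1 2.4 [-0.    0.74 -0.69]
1 0.4 -0.4 1.9 [-0.33  1.47 -0.92]
1 0.4 -0.1 2.1 [-0.26  1.36 -0.6 ]
1 0.4 -0.1 2.4 [-0.29  1.07 -0.51]
1 0.8 -0.4 1.9 [-0.65  1.72 -0.93]
1 0.8 -0.1 2.1 [-0.48  1.7  -0.59]
1 0.8 -0.1 2.4 [-0.48  1.43 -0.45]
1 1.1 -0.4 1.9 [-0.91  1.89 -0.99]
1 1.1 -0.1 2.1 [-0.66  1.94 -0.63]
1 1.1 -0.1 2.4 [-0.61  1.7  -0.45]
1 1.3 -0.4 1.9 [-1.09  1.99 -1.06]
1 1.3 -0.1 2.1 [-0.8   2.1  -0.69]
1 1.3 -0.1 2.4 [-0.7   1.88 -0.47]
1 1.5 -0.4 1.9 [-1.29  2.08 -1.15]
1 1.5 -0.1 2.1 [-0.96  2.25 -0.79]
1 1.5 -0.1 2.4 [-0.81  2.06 -0.51]
-1 0 -0.4 1.9 [0.   1.24 2.15]
-1 0 -0.1 2.1 [0.   1.04 2.45]
-1 0 -0.1 2.4 [0.   0.74 2.45]
-1 0.4 -0.4 1.9 [-0.33  1.47  2.22]
-1 0.4 -0.1 2.1 [-0.26  1.36  2.54]
-1 0.4 -0.1 2.4 [-0.29  1.07  2.63]
-1 0.8 -0.4 1.9 [-0.65  1.72  2.21]
-1 0.8 -0.1 2.1 [-0.48  1.7   2.55]
-1 0.8 -0.1 2.4 [-0.48  1.43  2.69]
-1 1.1 -0.4 1.9 [-0.91  1.89  2.15]
-1 1.1 -0.1 2.1 [-0.66  1.94  2.51]
-1 1.1 -0.1 2.4 [-0.61  1.7   2.69]
-1 1.3 -0.4 1.9 [-1.09  1.99  2.09]
-1 1.3 -0.1 2.1 [-0.8   2.1   2.45]
-1 1.3 -0.1 2.4 [-0.7   1.88  2.67]
-1 1.5 -0.4 1.9 [-1.29  2.08  2.  ]
-1 1.5 -0.1 2.1 [-0.96  2.25  2.35]
-1 1.5 -0.1 2.4 [-0.81  2.06  2.63]
```

```bash
cat >> h.py <<'E'
def rel(s,p,R):
    R0=Ro.from_quat(s['tcp_rot']);return (R0.inv().apply(np.array(p)-s['ee_pos'])).round(4).tolist(),(R0.inv()*R).as_rotvec().round(4).tolist()
E
python3 - <<'E'
from h import *
from station import manip
print(rel(manip.get_state(),[.440,-.178,.27],tool(yawJ,0,1)))
E
```

```text
([0.3157, -0.2333, 0.162], [-0.224, -0.2558, -1.6924])
```

Call:
{"fn": "jog_arm", "kwargs": {
  "plan": [
    [[0.316,-0.233,0.162],[-0.224,-0.256,-1.692],0.3],
    [[0.316,-0.233,0.162],[-0.224,-0.256,-1.692],0.3],
    [[0.316,-0.233,0.162],[-0.224,-0.256,-1.692],0.3],
    [[0.316,-0.233,0.162],[-0.224,-0.256,-1.692],0.3],
    [[0.316,-0.233,0.162],[-0.224,-0.256,-1.692],0.6],
    [[0.316,-0.233,0.162],[-0.224,-0.256,-1.692],0.6],
    [[0.316,-0.233,0.162],[-0.224,-0.256,-1.692],0.6],
    [[0.316,-0.233,0.162],[-0.224,-0.256,-1.692],0.6],
    [[0.316,-0.233,0.162],[-0.224,-0.256,-1.692],0.6],
    [[0.316,-0.233,0.162],[-0.224,-0.256,-1.692],0.6]
  ]
}}

```text
clock: 2.75
ee_pos: [0.4402, -0.1775, 0.2676]
tcp_rot: [0.468, 0.884, -0.0, 0.001]
force: [-0.0, 0.1, 0.1]
opening: 0.0344
```

Run:
```python
from h import *
from station import manip,eyes
s=manip.get_state();print(s['qpos'].round(4),s['ee_pos'].round(4),s['opening'],s['clock'])
print(rel(s,[.440,-.178,.27],tool(yawJ,0,1)))
p,d=eyes.get_image("wrist");cv2.imwrite("pics/w1.png",p[:,:,::-1]);k=eyes.get_calibration("wrist")
np.savez("w1.npz",p=p,d=d,E=k["extrinsics"],f=200/np.tan(np.radians(k["fov_y"])/2),c=[k["cx"],k["cy"]])
P=cloud(np.load("w1.npz"));Q=P.reshape(-1,3)
r=Q[(abs(Q[:,2]-.158)<.008)&(np.hypot(Q[:,0]-.475,Q[:,1]+.154)<.09)][:,:2].astype(np.float32)
print(len(r),cv2.minAreaRect(r) if len(r) else 0)
# kinematic fit
from scipy.optimize import least_squares
D=[([-1.23101681,.0533190244,1.61428843,0,1.47600849,-.119015187],[.27658907,-.55982188,.25208976]),([-1.2179,.1948,1.3088,-.034,1.9367,-.1131],[.2768,-.5606,.3558]),(s['qpos'],s['ee_pos'])]
def fk(q,x):
    a,lat,d1,L2,e,L3,L6=x
    ry=lambda t:Ro.from_euler('y',t)
    v=np.array([a,lat,d1])+ry(q[1]).apply([0,0,L2])+ry(q[1]+q[2]).apply([e,0,L3])
    return Ro.from_euler('z',q[0]).apply(v)+RM(q).apply([0,0,L6])
x=least_squares(lambda x:np.r_[np.concatenate([fk(q,x)-p for q,p in D])*1e3,(x-[0,.07,.35,.4,0,.4,.25])*.01],[0,.07,.35,.4,0,.4,.25])
print(x.x.round(4),abs(x.fun[:-7]).max())
```

```text
[-5.4020e-01 -3.2940e-01  1.9342e+00  1.0000e-04  1.5350e+00 -1.1371e+00] [ 0.4402 -0.1775  0.2676] 0.034362800925683175 2.75
([-0.0003, -0.0005, -0.0024], [0.0008, 0.0016, 0.0025])
3762 ((0.47758665680885315, -0.15509337186813354), (0.09021978825330734, 0.09090681374073029), 34.014408111572266)
[4.000e-04 7.420e-02 2.387e-01 4.265e-01 9.620e-02 6.095e-01 2.578e-01] 0.017411828596602952
```

View pics/w1.png

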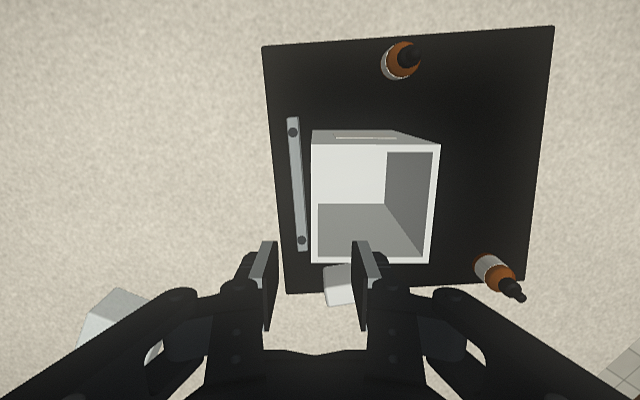

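```bash
cat >> h.py <<'E'
from scipy.optimize import least_squares
X7=[4e-4,.0742,.2387,.4265,.0962,.6095,.2578]
def fk(q,x=X7):
    a,lat,d1,L2,e,L3,L6=x
    ry=lambda t:Ro.from_euler('y',t)
    v=np.array([a,lat,d1])+ry(q[1]).apply([0,0,L2])+ry(q[1]+q[2]).apply([e,0,L3])
    return Ro.from_euler('z',q[0]).apply(v)+RM(q).apply([0,0,L6])
def ik(p,R,q0):
    r=least_squares(lambda q:np.r_[(fk(q)-p)*10,(RM(q).inv()*R).as_rotvec()],q0);return r.x,abs(r.fun).max()
C=np.array([.4765,-.1550]);XJ=np.array([np.cos(yawJ),np.sin(yawJ)])
def arc(phi,tau,h=.004,xw=-.0425,slide=0.):
    # TCP pose for jar lean phi, tool tilt tau; contact reference = wall point at depth near tips
    dx,dz=xw-.045,.150+h-.018   # wall point 18 mm ahead of the TCP, i.e. near the tips
    X=.045+dx*np.cos(phi)+dz*np.sin(phi); Z=.008-dx*np.sin(phi)+dz*np.cos(phi)
    X+=.018*np.sin(tau)+slide; Z+=.018*np.cos(tau)
    return np.r_[C+X*XJ,Z],tool(yawJ,tau,1)
E
python3 - <<'E'
from h import *
z=np.load("w1.npz");R=tool(yawJ,0,1);print("cam in tool",R.inv().apply(z["E"][:3,3]-[.4402,-.1775,.2676]).round(3))
q=np.array([-.5402,-.3294,1.9342,0,1.535,-1.137])
for phi in np.linspace(0,np.pi/2,10):
  for lag in(0,.25):
    tau=phi-lag*phi/1.57
    p,R=arc(phi,tau);q1,e=ik(p,R,q);print(round(phi,2),lag,p.round(3),q1.round(2),"%.4f"%e, "elbow->",RM(q1).apply([0,0,-.2578]).round(2))
    if lag==0:q=q1
E
```

```text
cam in tool [ 0.068  0.001 -0.121]
0.0 0 [ 0.441 -0.179  0.162] [-0.54 -0.24  2.04 -0.    1.34 -1.14] 0.0000 elbow-> [ 0.   -0.    0.26]
0.0 0.25 [ 0.441 -0.179  0.162] [-0.54 -0.24  2.04 -0.    1.34 -1.14] 0.0000 elbow-> [ 0.   -0.    0.26]
0.17 0 [ 0.465 -0.163  0.175] [-0.41 -0.13  1.93 -0.15  1.44 -0.98] 0.0000 elbow-> [0.04 0.03 0.25]
0.17 0.25 [ 0.464 -0.163  0.175] [-0.42 -0.15  1.94 -0.13  1.42 -1.  ] 0.0000 elbow-> [0.03 0.02 0.26]
0.35 0 [ 0.489 -0.146  0.183] [-0.3  -0.01  1.82 -0.27  1.55 -0.86] 0.0000 elbow-> [0.07 0.05 0.24]
0.35 0.25 [ 0.489 -0.147  0.183] [-0.32 -0.04  1.84 -0.23  1.52 -0.88] 0.0000 elbow-> [0.06 0.04 0.25]
0.52 0 [ 0.515 -0.129  0.185] [-0.21  0.13  1.7  -0.37  1.68 -0.77] 0.0000 elbow-> [0.11 0.07 0.22]
0.52 0.25 [ 0.514 -0.13   0.186] [-0.23  0.09  1.73 -0.32  1.62 -0.8 ] 0.0000 elbow-> [0.09 0.06 0.23]
0.7 0 [ 0.54  -0.112  0.182] [-0.14  0.28  1.58 -0.46  1.81 -0.72] 0.0000 elbow-> [0.14 0.09 0.2 ]
0.7 0.25 [ 0.539 -0.113  0.183] [-0.16  0.22  1.63 -0.4   1.73 -0.73] 0.0000 elbow-> [0.12 0.08 0.21]
0.87 0 [ 0.565 -0.095  0.174] [-0.08  0.43  1.47
[... 264 characters left out ...]
 [ 0.587 -0.081  0.163] [-0.06  0.49  1.41 -0.53  1.96 -0.67] 0.0000 elbow-> [0.16 0.11 0.16]
1.22 0 [ 0.609 -0.066  0.143] [-0.    0.73  1.24 -0.71  2.19 -0.69] 0.0000 elbow-> [0.2  0.14 0.09]
1.22 0.25 [ 0.608 -0.066  0.146] [-0.02  0.63  1.3  -0.6   2.06 -0.66] 0.0000 elbow-> [0.18 0.12 0.13]
1.4 0 [ 0.627 -0.053  0.121] [ 0.02  0.88  1.13 -0.81  2.31 -0.73] 0.0000 elbow-> [0.21 0.14 0.04]
1.4 0.25 [ 0.626 -0.054  0.125] [ 0.01  0.77  1.19 -0.67  2.17 -0.67] 0.0000 elbow-> [0.2  0.13 0.1 ]
1.57 0 [ 0.641 -0.044  0.096] [ 0.03  1.01  1.04 -0.94  2.42 -0.79] 0.0000 elbow-> [0.21 0.14 0.  ]
1.57 0.25 [ 0.641 -0.044  0.1  ] [ 0.03  0.9   1.1  -0.75  2.27 -0.69] 0.0000 elbow-> [0.21 0.14 0.06]
```

Run:
```python
from h import *
from station import manip
print(rel(manip.get_state(),*arc(0,0)))
```

```text
([-0.0015, 0.0001, 0.1056], [0.0007, 0.0014, 0.0023])
```

Call:
{"fn": "jog_arm", "kwargs": {
  "plan": [
    [[-0.001,0,0.03],[0,0,0.002],0.6],
    [[-0.001,0,0.06],[0,0,0.002],0.6],
    [[-0.001,0,0.08],[0,0,0.002],0.6],
    [[-0.001,0,0.095],[0,0,0.002],0.6],
    [[-0.001,0,0.105],[0,0,0.002],0.6],
    [[-0.001,0,0.105],[0,0,0.002],0.7],
    [[-0.001,0,0.105],[0,0,0.002],0.8],
    [[-0.001,0,0.105],[0,0,0.002],0.85],
    [[-0.001,0,0.105],[0,0,0.002],0.89],
    [[-0.001,0,0.105],[0,0,0.002],0.89]
  ]
}}

```text
clock: 4.05
ee_pos: [0.441, -0.1788, 0.1626]
tcp_rot: [0.47, 0.883, -0.0, 0.001]
force: [0.5, 0.2, -0.2]
opening: 0.0092
```

```bash
cat >> h.py <<'E'
def rows(s,a,b,n=10,lag=.13,**k):
    for f in np.linspace(a,b,n+1)[1:]:
        d,r=rel(s,*arc(f,f*(1-lag),**k));print([np.round(d,4).tolist(),np.round(r,3).tolist()])
E
python3 - <<'E'
from h import *
from station import manip,eyes
s=manip.get_state();print(s['ee_pos'].round(4),s['opening'],s['force'].round(1))
rows(s,0,.32)
p,d=eyes.get_image("wrist");cv2.imwrite("pics/w2.png",p[:,:,::-1])
E
```

```text
[ 0.441  -0.1788  0.1626] 0.009185545576090403 [ 0.5  0.2 -0.2]
[[-0.0001, 0.0051, -0.0021], [0.028, 0.001, -0.002]]
[[-0.0001, 0.0101, -0.0047], [0.056, 0.001, -0.002]]
[[-0.0001, 0.0152, -0.0071], [0.084, 0.001, -0.002]]
[[-0.0001, 0.0203, -0.0093], [0.112, 0.001, -0.002]]
[[-0.0001, 0.0255, -0.0114], [0.14, 0.001, -0.002]]
[[-0.0001, 0.0308, -0.0133], [0.168, 0.001, -0.002]]
[[-0.0001, 0.0361, -0.0151], [0.195, 0.001, -0.002]]
[[-0.0, 0.0415, -0.0166], [0.223, 0.001, -0.002]]
[[-0.0, 0.0469, -0.018], [0.251, 0.001, -0.002]]
[[-0.0, 0.0524, -0.0193], [0.279, 0.001, -0.002]]
```

View pics/w2.png

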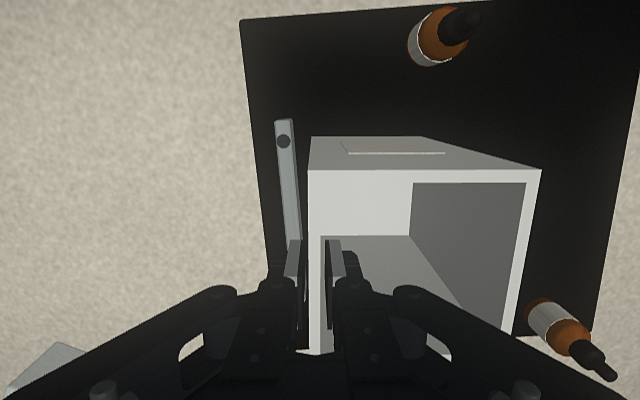

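The stop-side wall (columns 308–320) sits between the pads (298 and 330), so I'll start tipping.

Call:
{"fn": "jog_arm", "kwargs": {
  "plan": [
    [[0,0.005,-0.002],[0.028,0,-0.002],0.89],
    [[0,0.01,-0.0047],[0.056,0,-0.002],0.89],
    [[0,0.015,-0.007],[0.084,0,-0.002],0.89],
    [[0,0.02,-0.0093],[0.112,0,-0.002],0.89],
    [[0,0.0255,-0.0114],[0.14,0,-0.002],0.89],
    [[0,0.031,-0.0133],[0.168,0,-0.002],0.89],
    [[0,0.036,-0.015],[0.195,0,-0.002],0.89],
    [[0,0.0415,-0.0166],[0.223,0,-0.002],0.89],
    [[0,0.047,-0.018],[0.251,0,-0.002],0.89],
    [[0,0.0525,-0.0193],[0.279,0,-0.002],0.89]
  ]
}}

```text
clock: 5.35
ee_pos: [0.4849, -0.1492, 0.1818]
tcp_rot: [0.465, 0.874, -0.124, -0.065]
force: [-0.4, -0.1, 1.1]
opening: 0.0096
```

Run:
```python
from h import *
from station import manip,eyes
s=manip.get_state();print(s['ee_pos'].round(4),arc(.32,.2784)[0].round(4),s['opening'],s['force'].round(1))
p,d=eyes.get_image("side");cv2.imwrite("pics/s3.png",cv2.resize(p[130:330,130:450,::-1],None,fx=2,fy=2))
rows(manip.get_state(),.32,.60)
```

```text
[ 0.4849 -0.1492  0.1818] [ 0.4845 -0.1496  0.1819] 0.009596949012961462 [-0.4 -0.1  1.1]
[[-0.0001, 0.0031, -0.002], [0.023, 0.001, 0.0]]
[[-0.0001, 0.0075, -0.0042], [0.047, 0.001, 0.0]]
[[-0.0001, 0.012, -0.0061], [0.072, 0.001, 0.0]]
[[-0.0001, 0.0166, -0.008], [0.096, 0.001, 0.0]]
[[-0.0001, 0.0212, -0.0097], [0.12, 0.001, 0.0]]
[[-0.0001, 0.0258, -0.0114], [0.144, 0.001, 0.0]]
[[-0.0001, 0.0305, -0.0128], [0.169, 0.001, 0.0]]
[[-0.0001, 0.0352, -0.0142], [0.193, 0.001, 0.0]]
[[-0.0001, 0.04, -0.0154], [0.218, 0.001, 0.0]]
[[-0.0001, 0.0448, -0.0165], [0.242, 0.001, 0.0]]
```

View pics/s3.png

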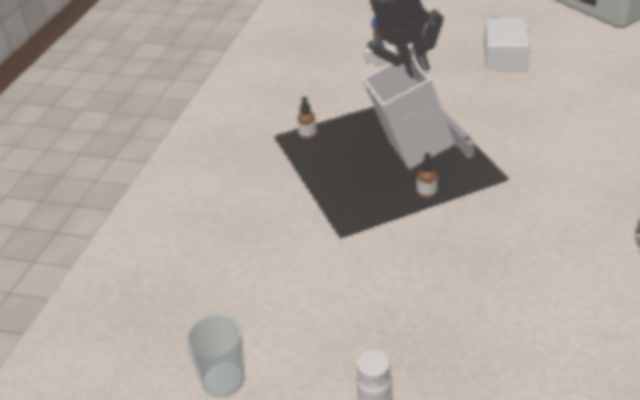

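The jar (crop 365–450, 60–165) leans away from the bar and pivots on its bottom edge at about (410,163). I'll continue.

Call:
{"fn": "jog_arm", "kwargs": {
  "plan": [
    [[0,0.003,-0.002],[0.023,0,0],0.89],
    [[0,0.0075,-0.0042],[0.047,0,0],0.89],
    [[0,0.012,-0.006],[0.072,0,0],0.89],
    [[0,0.0166,-0.008],[0.096,0,0],0.89],
    [[0,0.021,-0.0097],[0.12,0,0],0.89],
    [[0,0.026,-0.0114],[0.144,0,0],0.89],
    [[0,0.0305,-0.0128],[0.169,0,0],0.89],
    [[0,0.035,-0.0142],[0.193,0,0],0.89],
    [[0,0.04,-0.0154],[0.218,0,0],0.89],
    [[0,0.045,-0.0165],[0.242,0,0],0.89]
  ]
}}

```text
clock: 6.65
ee_pos: [0.5244, -0.1225, 0.1851]
tcp_rot: [0.453, 0.853, -0.228, -0.121]
force: [0.6, -0.3, 0.9]
opening: 0.0093
```

Run:
```python
from h import *
from station import manip,eyes
s=manip.get_state();print(s['ee_pos'].round(4),arc(.6,.522)[0].round(4),s['opening'],s['force'].round(1))
rows(s,.60,.80)
```

```text
[ 0.5244 -0.1225  0.1851] [ 0.525  -0.1222  0.1853] 0.009331163273207746 [ 0.6 -0.3  0.9]
[[-0.0001, 0.0037, -0.002], [0.017, 0.0, -0.0]]
[[-0.0001, 0.0069, -0.0034], [0.034, 0.0, -0.0]]
[[-0.0001, 0.0101, -0.0048], [0.052, 0.0, -0.0]]
[[-0.0001, 0.0134, -0.0061], [0.069, 0.0, -0.0]]
[[-0.0001, 0.0167, -0.0073], [0.087, 0.0, -0.0]]
[[-0.0001, 0.02, -0.0085], [0.104, 0.0, -0.0]]
[[-0.0001, 0.0233, -0.0096], [0.122, 0.0, -0.0]]
[[-0.0001, 0.0267, -0.0107], [0.139, 0.0, -0.0]]
[[-0.0001, 0.03, -0.0117], [0.156, 0.0, -0.0]]
[[-0.0001, 0.0334, -0.0126], [0.174, 0.0, -0.0]]
```

Call:
{"fn": "jog_arm", "kwargs": {
  "plan": [
    [[0,0.0037,-0.002],[0.017,0,0],0.89],
    [[0,0.007,-0.0034],[0.034,0,0],0.89],
    [[0,0.01,-0.0048],[0.052,0,0],0.89],
    [[0,0.0134,-0.006],[0.069,0,0],0.89],
    [[0,0.0167,-0.0073],[0.087,0,0],0.89],
    [[0,0.02,-0.0085],[0.104,0,0],0.89],
    [[0,0.0233,-0.0096],[0.122,0,0],0.89],
    [[0,0.0267,-0.0107],[0.139,0,0],0.89],
    [[0,0.03,-0.0117],[0.156,0,0],0.89],
    [[0,0.0335,-0.0126],[0.174,0,0],0.89]
  ]
}}

```text
clock: 7.9
ee_pos: [0.5535, -0.1028, 0.1793]
tcp_rot: [0.441, 0.83, -0.301, -0.16]
force: [0.1, -0.5, -0.5]
opening: 0.0093
```

Run:
```python
from h import *
from station import manip,eyes
s=manip.get_state();print(s['ee_pos'].round(4),arc(.8,.696)[0].round(4),s['opening'],s['force'].round(1))
p,d=eyes.get_image("side");cv2.imwrite("pics/s4.png",cv2.resize(p[150:250,230:390,::-1],None,fx=4,fy=4))
rows(manip.get_state(),.80,1.08)
```

```text
[ 0.5535 -0.1028  0.1793] [ 0.5537 -0.1028  0.1793] 0.009281938390103193 [ 0.1 -0.5 -0.5]
[[-0.0002, 0.004, -0.0022], [0.024, 0.0, 0.0]]
[[-0.0002, 0.0086, -0.004], [0.048, 0.0, 0.0]]
[[-0.0002, 0.0132, -0.0057], [0.073, 0.0, 0.0]]
[[-0.0002, 0.0178, -0.0073], [0.097, 0.0, 0.0]]
[[-0.0003, 0.0225, -0.0088], [0.122, 0.0, 0.0]]
[[-0.0003, 0.0273, -0.0101], [0.146, 0.0, 0.0]]
[[-0.0003, 0.0321, -0.0114], [0.17, 0.0, 0.0]]
[[-0.0003, 0.0369, -0.0124], [0.195, 0.0, 0.0]]
[[-0.0003, 0.0417, -0.0134], [0.219, 0.0, 0.0]]
[[-0.0003, 0.0466, -0.0142], [0.243, 0.0, 0.0]]
```

View pics/s4.png

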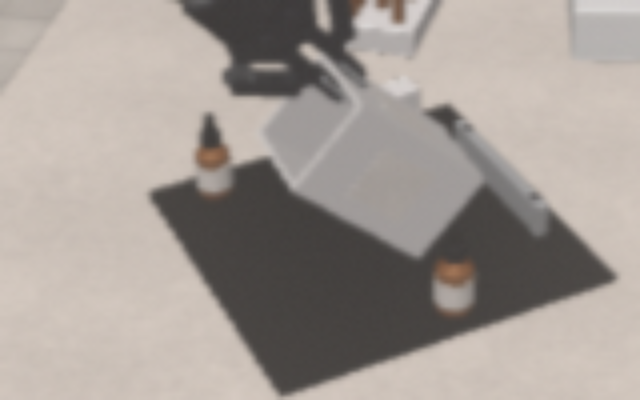

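The jar leans about 50° and the fingers still straddle its top wall (crop about 330,80), with everything else undisturbed. I'll continue.

Call:
{"fn": "jog_arm", "kwargs": {
  "plan": [
    [[0,0.004,-0.0022],[0.024,0,0],0.89],
    [[0,0.0086,-0.004],[0.048,0,0],0.89],
    [[0,0.0132,-0.0057],[0.073,0,0],0.89],
    [[0,0.0178,-0.0073],[0.097,0,0],0.89],
    [[0,0.0225,-0.0088],[0.122,0,0],0.89],
    [[0,0.0273,-0.01],[0.146,0,0],0.89],
    [[0,0.032,-0.0114],[0.17,0,0],0.89],
    [[0,0.037,-0.0124],[0.195,0,0],0.89],
    [[0,0.0417,-0.0134],[0.219,0,0],0.89],
    [[0,0.0466,-0.0142],[0.243,0,0],0.89]
  ]
}}

```text
clock: 9.2
ee_pos: [0.5908, -0.0777, 0.1602]
tcp_rot: [0.418, 0.787, -0.4, -0.212]
force: [-0.3, -0.2, -0.7]
opening: 0.0093
```

Run:
```python
from h import *
from station import manip,eyes
s=manip.get_state();print(s['ee_pos'].round(4),arc(1.08,.94)[0].round(4),s['opening'],s['force'].round(1))
rows(manip.get_state(),1.08,1.36)
```

```text
[ 0.5908 -0.0777  0.1602] [ 0.591  -0.0776  0.1599] 0.009309328216592874 [-0.3 -0.2 -0.7]
[[-0.0001, 0.005, -0.0018], [0.025, -0.0, -0.0]]
[[-0.0001, 0.0096, -0.0035], [0.049, -0.0, -0.0]]
[[-0.0001, 0.0143, -0.0051], [0.073, -0.0, -0.0]]
[[-0.0001, 0.019, -0.0066], [0.098, -0.0, -0.0]]
[[-0.0001, 0.0238, -0.0079], [0.122, -0.0, -0.0]]
[[-0.0001, 0.0286, -0.009], [0.146, -0.0, -0.0]]
[[-0.0001, 0.0334, -0.0101], [0.171, -0.0, -0.0]]
[[-0.0001, 0.0382, -0.011], [0.195, -0.0, -0.0]]
[[-0.0001, 0.0431, -0.0118], [0.219, -0.0, -0.0]]
[[-0.0001, 0.048, -0.0124], [0.244, -0.0, -0.0]]
```

Call:
{"fn": "jog_arm", "kwargs": {
  "plan": [
    [[0,0.005,-0.0018],[0.025,0,0],0.89],
    [[0,0.0096,-0.0035],[0.049,0,0],0.89],
    [[0,0.0143,-0.005],[0.073,0,0],0.89],
    [[0,0.019,-0.0066],[0.098,0,0],0.89],
    [[0,0.0238,-0.0079],[0.122,0,0],0.89],
    [[0,0.0286,-0.009],[0.146,0,0],0.89],
    [[0,0.0334,-0.01],[0.171,0,0],0.89],
    [[0,0.0382,-0.011],[0.195,0,0],0.89],
    [[0,0.043,-0.0118],[0.219,0,0],0.89],
    [[0,0.048,-0.0124],[0.244,0,0],0.89]
  ]
}}

```text
clock: 10.45
ee_pos: [0.6226, -0.0562, 0.1289]
tcp_rot: [0.389, 0.733, -0.493, -0.262]
force: [-0.7, 1.1, -1.3]
opening: 0.0094
```

Run:
```python
from h import *
from station import manip,eyes
s=manip.get_state();print(s['ee_pos'].round(4),arc(1.36,1.183)[0].round(4),s['opening'],s['force'].round(1),s['qpos'].round(2))
p,d=eyes.get_image("side");cv2.imwrite("pics/s5.png",cv2.resize(p[150:250,230:390,::-1],None,fx=4,fy=4))
rows(manip.get_state(),1.36,1.60)
```

```text
[ 0.6226 -0.0562  0.1289] [ 0.6226 -0.0562  0.1288] 0.009396948909478278 [-0.7  1.1 -1.3] [ 0.    0.76  1.2  -0.68  2.17 -0.67]
[[-0.0003, 0.0029, -0.0019], [0.019, -0.0, 0.001]]
[[-0.0003, 0.007, -0.0032], [0.04, -0.0, 0.001]]
[[-0.0004, 0.011, -0.0045], [0.061, -0.0, 0.001]]
[[-0.0004, 0.0151, -0.0057], [0.082, -0.0, 0.001]]
[[-0.0004, 0.0192, -0.0067], [0.103, -0.0, 0.001]]
[[-0.0004, 0.0233, -0.0077], [0.124, -0.0, 0.001]]
[[-0.0004, 0.0274, -0.0086], [0.145, -0.0, 0.001]]
[[-0.0004, 0.0316, -0.0093], [0.165, -0.0, 0.001]]
[[-0.0004, 0.0358, -0.01], [0.186, 0.0, 0.001]]
[[-0.0004, 0.04, -0.0106], [0.207, 0.0, 0.001]]
```

View pics/s5.png

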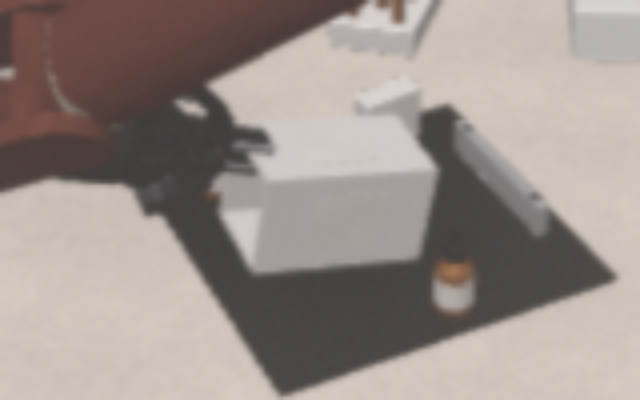

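The jar is about 12° from flat, and the fingers still straddle the top wall at about (255,150). This next move sets it down.

Call:
{"fn": "jog_arm", "kwargs": {
  "plan": [
    [[0,0.003,-0.0019],[0.019,0,0],0.89],
    [[0,0.007,-0.0032],[0.04,0,0],0.89],
    [[0,0.011,-0.0045],[0.061,0,0],0.89],
    [[0,0.015,-0.0057],[0.082,0,0],0.89],
    [[0,0.019,-0.0067],[0.103,0,0],0.89],
    [[0,0.0233,-0.0077],[0.124,0,0],0.89],
    [[0,0.0274,-0.0086],[0.145,0,0],0.89],
    [[0,0.0316,-0.0093],[0.165,0,0],0.89],
    [[0,0.0358,-0.01],[0.186,0,0],0.89],
    [[0,0.039,-0.0105],[0.202,0,0],0.89]
  ]
}}

```text
clock: 11.75
ee_pos: [0.6426, -0.0426, 0.0972]
tcp_rot: [0.361, 0.679, -0.565, -0.3]
force: [-3.5, -2.1, 5.6]
opening: 0.0095
```

```bash
cat >> h.py <<'E'
def snap(c,n):
    from station import eyes
    k=eyes.get_calibration(c);p,d=eyes.get_image(c);cv2.imwrite(f"pics/{n}.png",p[:,:,::-1])
    z=dict(p=p,d=d,E=k["extrinsics"],f=200/np.tan(np.radians(k["fov_y"])/2),c=[k["cx"],k["cy"]]);return z,cloud(z)
S0=np.array([.437,-.1975]);XS=np.array([np.cos(yawS),np.sin(yawS)]);YS=np.array([-XS[1],XS[0]])
def S(P): d=P[...,:2]-S0; return np.stack([d@XS,d@YS,P[...,2]],-1)
E
python3 - <<'E'
from h import *
from station import manip
s=manip.get_state();print(s['ee_pos'].round(4),s['opening'],s['force'].round(1),s['qpos'].round(2))
z,P=snap("top","t6");Q=S(P.reshape(-1,3))
m=(Q[:,0]>.05)&(Q[:,0]<.3)&(abs(Q[:,1])<.075)&(Q[:,2]>.085)&(Q[:,2]<.112)
t=Q[m];print(len(t),t.min(0).round(3),t.max(0).round(3),cv2.minAreaRect(t[:,:2].astype(np.float32)))
A=np.c_[t[:,:2],np.ones(len(t))];print("slope",np.linalg.lstsq(A,t[:,2],rcond=None)[0].round(3),np.median(t[:,2]))
E
```

```text
[ 0.6426 -0.0426  0.0972] 0.0094881383335138 [-3.5 -2.1  5.6] [ 0.03  0.94  1.07 -0.79  2.31 -0.71]
1788 [ 0.098 -0.046  0.086] [0.3   0.053 0.112] ((0.19958525896072388, 0.0015325695276260376), (0.0903751328587532, 0.19866348803043365), 86.1959457397461)
slope [ 0.008 -0.004  0.096] 0.09713366050284067
```

The jar is flat, with its top at z 0.097 and a slope of 0.008. I'll open the fingers and back straight out of the mouth.

Call:
{"fn": "jog_arm", "kwargs": {
  "plan": [
    [[0,-0.002,0],[0,0,0],0.8],
    [[0,-0.002,0],[0,0,0],0.78],
    [[0,-0.002,0],[0,0,0],0.78],
    [[0,0.001,-0.01],[0,0,0],0.78],
    [[0,0.004,-0.025],[0,0,0],0.78],
    [[0,0.007,-0.04],[0,0,0],0.78],
    [[0,0.005,-0.055],[0,0,0],0.7],
    [[0,0,-0.07],[0,0,0],0.6]
  ]
}}

```text
clock: 12.8
ee_pos: [0.7002, -0.0034, 0.1096]
tcp_rot: [0.361, 0.68, -0.564, -0.299]
force: [-0.4, 0.0, 0.4]
opening: 0.0341
```

```bash
cat >> h.py <<'E'
def pose(x,y,z,tau,a=np.pi/2): return np.r_[S0+x*XS+y*YS,z],tool(yawS,tau,1)*Ro.from_euler('z',a)
E
python3 - <<'E'
from h import *
from station import manip
s=manip.get_state();print(s['ee_pos'].round(4),S(s['ee_pos']).round(3),s['opening'],s['force'].round(1),s['qpos'].round(2),s['clock'])
z,P=snap("top","t7");Q=S(P.reshape(-1,3))
m=(Q[:,0]>.05)&(Q[:,0]<.262)&(abs(Q[:,1])<.075)&(Q[:,2]>.088)&(Q[:,2]<.106)
t=Q[m];print(len(t),t.min(0).round(3),t.max(0).round(3),cv2.minAreaRect(t[:,:2].astype(np.float32)))
q=s['qpos']
for a in(.31,.005,.2),(.31,.005,.04),(.16,.005,.04):
  for tau in(.5,):
    q,e=ik(*pose(*a,tau),q);print(a,tau,q.round(2),e)
print(rel(s,*pose(.32,.003,.2,.5)))
E
```

```text
[ 0.7002 -0.0034  0.1096] [ 0.327 -0.008  0.11 ] 0.034101273309857405 [-0.4  0.   0.4] [ 0.07  1.06  0.84 -0.83  2.41 -0.79] 12.8
1744 [ 0.098 -0.046  0.089] [0.252 0.053 0.104] ((0.17536666989326477, 0.003137793391942978), (0.0904107317328453, 0.15059484541416168), 86.1671142578125)
(0.31, 0.005, 0.2) 0.5 [-0.    0.46  1.27 -0.31  1.8   0.9 ] 2.681188604469753e-13
(0.31, 0.005, 0.04) 0.5 [-0.    0.62  1.34 -0.3   1.59  0.96] 8.770761894538737e-14
(0.16, 0.005, 0.04) 0.5 [-0.14  0.38  1.67 -0.35  1.46  0.87] 5.695444116327053e-13
([0.0109, -0.0902, -0.0092], [-0.7294, 0.6431, 1.4184])
```

View pics/t7.png

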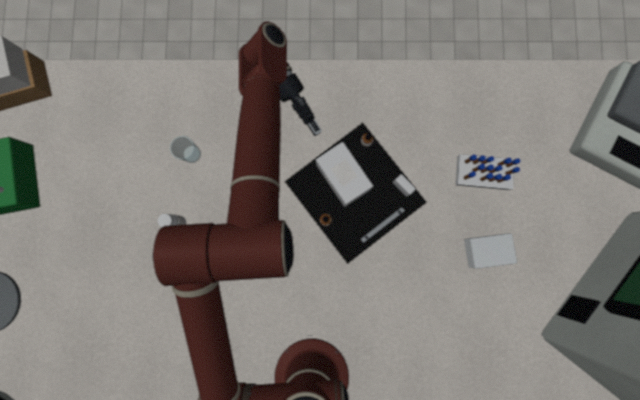

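The top view shows the jar lying at about (344,174) with its foot toward the bar (382,225). Everything else is in place and the hand is clear. Next I reorient the hand for a two-finger push on the rim.

Call:
{"fn": "jog_arm", "kwargs": {
  "plan": [
    [[0,-0.05,-0.01],[0,0,0],0.5],
    [[0.01,-0.09,-0.01],[-0.1,0.09,0.2],0.3],
    [[0.011,-0.09,-0.009],[-0.729,0.643,1.418],0.12],
    [[0.011,-0.09,-0.009],[-0.729,0.643,1.418],0.12],
    [[0.011,-0.09,-0.009],[-0.729,0.643,1.418],0.12],
    [[0.011,-0.09,-0.009],[-0.729,0.643,1.418],0.12],
    [[0.011,-0.09,-0.009],[-0.729,0.643,1.418],0.12],
    [[0.011,-0.09,-0.009],[-0.729,0.643,1.418],0.12],
    [[0.011,-0.09,-0.009],[-0.729,0.643,1.418],0.12],
    [[0.011,-0.09,-0.009],[-0.729,0.643,1.418],0.12]
  ]
}}

```text
clock: 14.1
ee_pos: [0.6873, 0.0005, 0.2006]
tcp_rot: [0.913, 0.322, -0.24, 0.074]
force: [-0.6, 0.1, -0.0]
opening: 0.0751
```

Run:
```python
from h import *
from station import manip
s=manip.get_state();print(S(s['ee_pos']).round(3),s['opening'],s['force'].round(1),s['qpos'].round(2),s['clock'])
print(rel(s,*pose(.31,-.001,.2,.5)),rel(s,*pose(.31,-.001,.042,.5)),rel(s,*pose(.28,-.001,.042,.5)))
```

```text
[0.319 0.003 0.201] 0.07507870577700507 [-0.6  0.1 -0. ] [ 0.    0.49  1.24 -0.3   1.83  0.88] 14.1
([-0.0078, 0.0036, 0.005], [-0.0111, 0.0084, 0.0202]) ([0.0691, 0.0066, 0.143], [-0.0111, 0.0084, 0.0202]) ([0.0429, 0.0063, 0.1576], [-0.0111, 0.0084, 0.0202])
```

Call:
{"fn": "jog_arm", "kwargs": {
  "plan": [
    [[0.015,0.004,0.04],[-0.011,0.008,0.02],0.12],
    [[0.035,0.005,0.08],[-0.011,0.008,0.02],0.12],
    [[0.055,0.006,0.115],[-0.011,0.008,0.02],0.12],
    [[0.069,0.0066,0.143],[-0.011,0.008,0.02],0.12],
    [[0.069,0.0066,0.143],[-0.011,0.008,0.02],0.12],
    [[0.069,0.0066,0.143],[-0.011,0.008,0.02],0.12]
  ]
}}

```text
clock: 14.85
ee_pos: [0.682, -0.0076, 0.0431]
tcp_rot: [0.915, 0.317, -0.236, 0.079]
force: [-0.5, -0.8, 0.6]
opening: 0.0753
```

Run:
```python
from h import *
from station import manip
s=manip.get_state();print(S(s['ee_pos']).round(3),s['opening'],s['force'].round(1),s['clock'])
for x in(.28,.26,.22,.18,.165): print(x,rel(s,*pose(x,-.001,.042,.5)))
snap("wrist","w8")
```

```text
[ 0.31  -0.     0.043] 0.07533168795515499 [-0.5 -0.8  0.6] 14.85
0.28 ([-0.0257, 0.0004, 0.0154], [-0.0013, 0.0023, 0.0054])
0.26 ([-0.0432, 0.0003, 0.025], [-0.0013, 0.0023, 0.0054])
0.22 ([-0.0783, 0.0001, 0.0443], [-0.0013, 0.0023, 0.0054])
0.18 ([-0.1134, -0.0, 0.0635], [-0.0013, 0.0023, 0.0054])
0.165 ([-0.1265, -0.0001, 0.0708], [-0.0013, 0.0023, 0.0054])
```

View pics/w8.png

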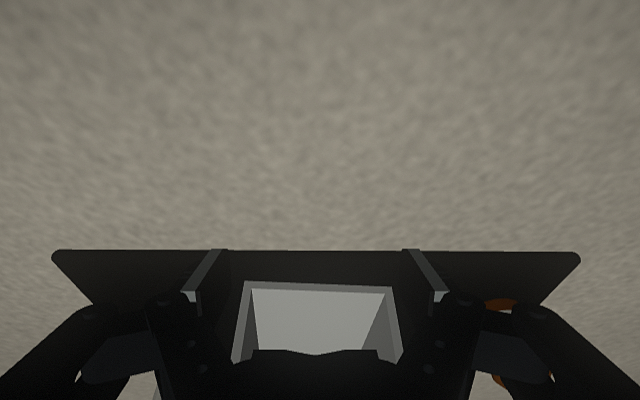

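The mouth (rim 245–390) sits centred between the fingers (215 and 420). I'll push toward the stop.

Call:
{"fn": "jog_arm", "kwargs": {
  "plan": [
    [[-0.013,0,0.0075],[-0.001,0.002,0.005],0.12],
    [[-0.026,0,0.0154],[-0.001,0.002,0.005],0.12],
    [[-0.035,0,0.0205],[-0.001,0.002,0.005],0.12],
    [[-0.043,0,0.025],[-0.001,0.002,0.005],0.12],
    [[-0.049,0,0.028],[-0.001,0.002,0.005],0.12],
    [[-0.055,0,0.0315],[-0.001,0.002,0.005],0.12],
    [[-0.061,0,0.0347],[-0.001,0.002,0.005],0.12],
    [[-0.067,0,0.038],[-0.001,0.002,0.005],0.12],
    [[-0.073,0,0.0413],[-0.001,0.002,0.005],0.12],
    [[-0.078,0,0.0443],[-0.001,0.002,0.005],0.12]
  ]
}}

```text
clock: 16.15
ee_pos: [0.6101, -0.0633, 0.0404]
tcp_rot: [0.916, 0.315, -0.235, 0.08]
force: [2.4, 1.6, 1.7]
opening: 0.0751
```

```bash
cat >> h.py <<'E'
def jar(n):
    from station import manip
    s=manip.get_state();print("tcp",S(s['ee_pos']).round(4),"F",s['force'].round(1),s['clock'])
    z,P=snap("top",n);Q=S(P.reshape(-1,3));t=Q[(Q[:,0]>-.02)&(Q[:,0]<.262)&(abs(Q[:,1])<.08)&(Q[:,2]>.088)&(Q[:,2]<.106)]
    print(len(t),t.min(0).round(3),t.max(0).round(3),cv2.minAreaRect(t[:,:2].astype(np.float32)))
    return s
E
python3 - <<'E'
from h import *
s=jar("t9")
for x in(.2,.18,.17,.165,.16): print(x,rel(s,*pose(x,-.001,.042,.5)))
E
```

```text
tcp [ 0.2191 -0.0003  0.0404] F [2.4 1.6 1.7] 16.15
1870 [ 0.054 -0.068  0.088] [0.251 0.044 0.106] ((0.1524028182029724, -0.009977355599403381), (0.10952738672494888, 0.1995955854654312), 88.00049591064453)
0.2 ([-0.0175, 0.0007, 0.0078], [-0.0015, 0.0016, 0.0008])
0.18 ([-0.035, 0.0007, 0.0174], [-0.0015, 0.0016, 0.0008])
0.17 ([-0.0438, 0.0007, 0.0222], [-0.0015, 0.0016, 0.0008])
0.165 ([-0.0481, 0.0007, 0.0246], [-0.0015, 0.0016, 0.0008])
0.16 ([-0.0525, 0.0007, 0.027], [-0.0015, 0.0016, 0.0008])
```

Call:
{"fn": "jog_arm", "kwargs": {
  "plan": [
    [[-0.005,0,0.002],[-0.001,0.001,0],0.12],
    [[-0.01,0,0.0045],[-0.001,0.001,0],0.12],
    [[-0.015,0,0.0068],[-0.001,0.001,0],0.12],
    [[-0.02,0,0.0092],[-0.001,0.001,0],0.12],
    [[-0.025,0,0.012],[-0.001,0.001,0],0.12],
    [[-0.03,0,0.0147],[-0.001,0.001,0],0.12],
    [[-0.034,0,0.017],[-0.001,0.001,0],0.12],
    [[-0.038,0,0.019],[-0.001,0.001,0],0.12],
    [[-0.041,0,0.0207],[-0.001,0.001,0],0.12],
    [[-0.0438,0,0.0222],[-0.001,0.001,0],0.12]
  ]
}}

```text
clock: 17.45
ee_pos: [0.5716, -0.0933, 0.0421]
tcp_rot: [0.916, 0.315, -0.234, 0.08]
force: [1.0, 0.9, -0.4]
opening: 0.0747
```

```bash
sed -i 's/(Q\[:,0\]<.262)/(Q[:,0]<XM)/; s/^def jar(n):/def jar(n,XM=.14):/' h.py
python3 - <<'E'
from h import *
s=jar("t10")
for x in(.165,.16,.155): print(x,rel(s,*pose(x,-.001,.042,.5)))
E
```

```text
tcp [ 0.1703 -0.0003  0.0421] F [ 1.   0.9 -0.4] 17.45
1612 [ 0.005 -0.047  0.088] [0.14  0.044 0.105] ((0.07250024378299713, -0.0016451403498649597), (0.09063068777322769, 0.1350053995847702), 89.9779052734375)
0.165 ([-0.0046, 0.0007, 0.0026], [-0.0004, 0.0005, 0.0009])
0.16 ([-0.009, 0.0006, 0.005], [-0.0004, 0.0005, 0.0009])
0.155 ([-0.0133, 0.0006, 0.0074], [-0.0004, 0.0005, 0.0009])
```

Call:
{"fn": "jog_arm", "kwargs": {
  "plan": [
    [[-0.001,0,0.0006],[0,0,0],0.12],
    [[-0.002,0,0.001],[0,0,0],0.12],
    [[-0.0028,0,0.0016],[0,0,0],0.12],
    [[-0.0036,0,0.002],[0,0,0],0.12],
    [[-0.0046,0,0.0025],[0,0,0],0.12]
  ]
}}

```text
clock: 18.12
ee_pos: [0.5676, -0.0964, 0.0421]
tcp_rot: [0.916, 0.315, -0.234, 0.08]
force: [1.7, 1.1, -0.6]
opening: 0.0751
```

Call:
{"fn": "jog_arm", "kwargs": {
  "plan": [
    [[-0.0005,0,0.0003],[0,0,0],0.12],
    [[-0.001,0,0.0005],[0,0,0],0.12],
    [[-0.001,0,0.0005],[0,0,0],0.12]
  ]
}}

```text
clock: 18.5
ee_pos: [0.5675, -0.0966, 0.0422]
tcp_rot: [0.917, 0.315, -0.233, 0.08]
force: [3.7, 3.8, -1.2]
opening: 0.0752
```

Call:
{"fn": "jog_arm", "kwargs": {
  "plan": [
    [[-0.0005,0,0.0003],[0,0,0],0.12],
    [[-0.001,0,0.0005],[0,0,0],0.12],
    [[-0.0015,0,0.0008],[0,0,0],0.12],
    [[-0.0015,0,0.0008],[0,0,0],0.12]
  ]
}}

```text
clock: 19.0
ee_pos: [0.5673, -0.0968, 0.0425]
tcp_rot: [0.917, 0.315, -0.231, 0.08]
force: [7.2, 7.1, -1.0]
opening: 0.0748
```

```bash
python3 -c "
from h import *
jar('t11')"
```

```text
tcp [ 0.1647 -0.0005  0.0425] F [ 7.2  7.1 -1. ] 19.0
1673 [-0.    -0.047  0.088] [0.14  0.044 0.104] ((0.0698082447052002, -0.0017681717872619629), (0.1400679349899292, 0.09083376079797745), 0.13475298881530762)
```

The foot is on the stop (x = 0.000, yaw 0.1°) and the force has risen to 10 N. Backing straight off, then up.

Call:
{"fn": "jog_arm", "kwargs": {
  "plan": [
    [[0.002,0,-0.001],[0,0,0],0.12],
    [[0.006,0,-0.0035],[0,0,0],0.12],
    [[0.018,0,-0.01],[0,0,0],0.12],
    [[0.035,0,-0.02],[0,0,0],0.12],
    [[0.06,0,-0.035],[0,0,0],0.12],
    [[0.06,0,-0.08],[0,0,0],0.12],
    [[0.05,0,-0.13],[0,0,0],0.12],
    [[0.05,0,-0.18],[0,0,0],0.12],
    [[0.05,0,-0.22],[0,0,0],0.12],
    [[0.05,0,-0.22],[0,0,0],0.12]
  ]
}}

```text
clock: 20.3
ee_pos: [0.686, -0.0054, 0.2154]
tcp_rot: [0.917, 0.315, -0.231, 0.082]
force: [0.7, 0.8, -0.0]
opening: 0.075
```

Run:
```python
from h import *
from station import landmark_of
jar("t12",.2)
z,P=snap("side","s12");i=cv2.imread("pics/s12.png");cv2.imwrite("pics/s12c.png",cv2.resize(i[150:250,230:390],None,fx=4,fy=4))
for c in("top","side"):
  for n in("dropper_a","timer","tube_rack","tip_box","strip_tube","beaker"):
    print(c,n,[(np.round(r["centre"],3).tolist(),round(r["conf"],2)) for r in landmark_of(c,n)[:2]])
```

```text
tcp [ 0.3145 -0.0012  0.2154] F [ 0.7  0.8 -0. ] 20.3
1786 [ 0.    -0.047  0.089] [0.15  0.044 0.104] ((0.07505746930837631, -0.0016055740416049957), (0.15002241730690002, 0.0904381200671196), 0.1476890742778778)
top dropper_a [([0.448, -0.039, 0.004], 0.69), ([0.683, -0.162, 0.008], 0.4)]
top timer [([0.557, -0.107, 0.053], 0.73), ([0.547, -0.267, 0.004], 0.63)]
top tube_rack [([0.592, -0.503, 0.004], 0.73)]
top tip_box [([0.361, -0.508, 0.002], 0.8), ([0.652, 0.372, 0.004], 0.49)]
top strip_tube [([0.438, 0.4, -0.001], 0.94)]
top beaker [([0.65, 0.371, 0.001], 0.59)]
side dropper_a [([0.686, -0.161, 0.006], 0.62)]
side timer [([0.551, -0.262, 0.006], 0.54)]
side tube_rack [([0.594, -0.508, 0.002], 0.68)]
side tip_box [([0.364, -0.51, 0.002], 0.85), ([0.557, -0.102, 0.054], 0.65)]
side strip_tube [([0.433, 0.4, -0.001], 0.86)]
side beaker [([0.644, 0.375, -0.002], 0.7)]
```

View pics/s12c.png

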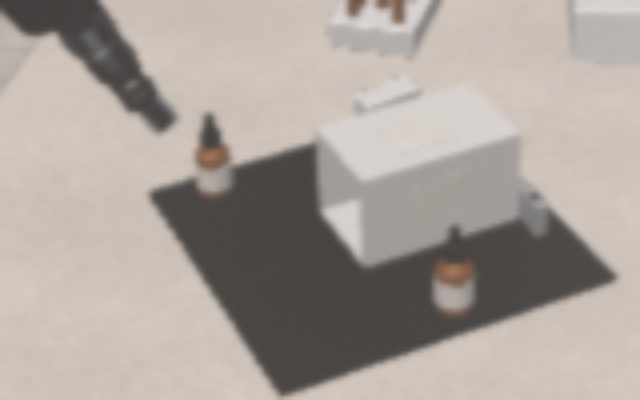

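The jar lies flush with its foot on the bar (about 520–545, 200) and its mouth pointing away. Both droppers and the timer are in place, and the hand is clear.

```bash
python3 -c "
from station import job;print(job.hand_in())"
```

```text
the job is handed in; nothing more can be done
None
```

The jar is lying on its side on the board, with its foot against the stop bar and its mouth pointing straight away from it. The job is handed in at about 20 s on the robot's clock, against a limit of 72 s.

- **Tipping:** I put the fingers loosely either side of the jar's stop-side wall and turned the hand with the jar over about 6 s. It was held back the whole way down and never lifted.
- **Pushing:** I backed out of the mouth, then pushed both sides of the rim with two fingers until the foot met the bar. The wrist force rose to about 10 N there, and I then moved clear.
- **Last checks:** From the top camera, the foot is at 0.000 m from the bar face, the rim is at 0.150 m, and the yaw is 0.15°. The neighbouring objects are still within about 5 mm of their first readings, which is roughly what the network can resolve.
- **Disagreements:** In its last search the side camera's network missed dropper_a, but the top camera found it and it shows standing in the picture. Two network reports, one for "timer" and one for "tip_box", pointed at the jar itself and were false.

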